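Shut off one place of the filtration manifold and take its crucible down

ROBOT

A 6-joint arm with a two-finger parallel gripper is mounted at the origin on a cart in front of the work surface, level with it; the furniture and walls round the work are solid. World frame = base frame: x ahead of the robot, y to its left, z up, the work surface at z = 0. Lengths are in m, angles in rad, forces in N, time in s.
With the tool pointing down it reaches from about 0.3 to 0.875 m from the base axis. Payload 6.4 kg.
Tool frame: the origin (TCP) lies on the centre line of the jaws, within the pads' length; the fingertips stand 11 mm ahead of it and the grasp point (between the pads) lies 8 mm behind it; z points along the fingers, y is the line along which they close (so a half turn about z gives the same grasp; the last joint's range is limited). The gripper opens to 88 mm and grips with 3 to 60 N. Pads are 18 mm wide; open, the fingers measure 123 mm over their backs; the gripper's body (75 mm by 187 mm) begins 45 mm behind the grasp point.
Start: joints at [1.096, 0.181, 1.607, -0, 1.354, -0.206], TCP at [0.153, 0.554, 0.25] pointing down, gripper open.
Joint ranges: [-2.99, 2.99], [-0.89, 2.07], [0.3, 2.58], [-1.14, 4.28], [0, 2.63], [-3.12, 3.12]. Speed limits (rad/s): [2.57, 2.57, 3.01, 3.14, 3.14, 3.14].

INTERFACE

Orientations are given as a unit quaternion [w, x, y, z].
In Python, from workcell import arm gives the robot as it stands.
- The arm moves only by the tool servo_tool, never from a script. Its argument "steps" is a list that holds one entry, the list of rows, each a list of 7 numbers: the shift along the tool's x, y, z as a fraction of full scale, then the turn, a rotation vector about the tool's x, y, z as a fraction of full scale, then the finger opening in mm, from 0 to 88.1. In form: [[[tx, ty, tz, ax, ay, az, jaw], ...]]. A call has 1 to 12 rows; each row is the pose to reach, as a shift and turn from the pose commanded when the call began, along the tool's axes at that moment, turning the shorter way round; what a row does not reach only later rows make up. Full scale, the value 1, is 120 mm for a shift and 180 degrees for a turn. A row lasts 1/12 s, in which the tool goes at most 41.7 mm and 7.16 degrees, less where a joint would pass 70% of its speed; a pose out of reach is approached as far as the arm can. A call with a number of a shift or a turn outside -1 to 1 is refused whole. A call with a gripper value outside its range is refused whole. The fingers move at their own pace and stop on an object; "newtons" is the grip in N (left out, the last holds). Time passes only in rows, so rows that repeat a pose let the fingers close. It gives the time, the measured TCP pose, the force, the opening and the grip force at its end, in the units of the state.
- arm.state(): the state, without advancing time (a new reading comes with each control period).
- arm.read_camera(name): name is "scene" or "top" or "wrist"; returns the picture (384x512x3 uint8, red, green, blue); there is no depth.
- arm.calibration(name): a dict with "intrinsics" (3x3 intrinsics, pixels), "R" (3x3) and "t" (3): a world point X has camera coordinates R X + t; the wrist camera has in their place "hand_eye" (4x4, takes a point from camera to tool coordinates, whose origin is the TCP and whose axes are the flange's). Camera axes: x right, y down, z forward; pixel columns grow to the right and rows downward; lengths in m; the calibration is good to about 2 mm. A picture is of the moment at which its call begins: read the wrist's pose just before it. calibration takes no time and is no camera call.
- arm.finish_job(): hands the job in; it is judged then, once.
Trained networks look in the newest picture that a camera, given by its name, has taken for a name from the list of things; names that differ only in an ending like _2 or _b are one class to them, and where a whole thing is asked for, a point or a joint stands for the part that bears it (a point fixed in the world has none). Each returns a list of dicts, best first, with "p" (0 to 1); they miss things now and then, are a little off and sometimes report something else, mostly with a low value. They report only what shows in the picture. A call takes as long as a camera call. They do not tell look-alikes from the thing itself.
- arm.look_for(camera, target): "location" ([x, y, z] in m, in world coordinates, good to about 4 mm: the middle of the surface that is visible of it).
- arm.cut_out(camera, target): "pixels" (384x512 bool, what is visible of it).
- arm.place_of(camera, target): "location" ([x, y, z] in m, in world coordinates, good to about 4 mm: a listed point, or the origin of a listed thing).
The state is a dict: "time": time; "joints": joint angles; "qd": joint speeds; "effort": joint torques, N m; "ee_pos": TCP position; "tcp_rot": TCP orientation; "ft_force": force on the tool from outside, world axes, zero at the start; "moment": the same for the moment, N m; "width": finger opening in m; "finger_force": force on a finger pad.
Only numpy, scipy, OpenCV 4.12 (cv2) and the standard library are available. Lean on these libraries where they do the work, as an engineer would, in place of code of your own. Each camera call takes 0.05 s, during which the arm holds its last target. There are 200 camera calls.

TASK

One crucible on the vacuum filtration manifold has run dry: its tap is the one still open, with its bar turned well across the row, while the other taps are shut, with their bars more or less along the row. Turn that tap clockwise until you feel it close on its washer and nip it up firmly without forcing it, so that it stays shut; only then lift the crucible straight behind it out of its collar and stand it upright in the steel tray. Do not so much as brush the other taps, and leave the other crucibles and everything else standing where they are; carry the crucible upright and do not drop it.

Things in the scene. Friction and masses are not known exactly. Their poses are not given: they have to be found in the camera images.
- tap_a: the open tap: black plastic bar handle, 41 mm long (y), 11 mm wide (x), spanning 14 to 36 mm above the white top face, on a vertical spindle. Origin on the spindle axis, level with the top face; z up. It starts 1.0 to 1.2 rad anticlockwise (seen from above) of the row direction, closes clockwise (z rotation decreasing), within one grasp of under 1.55 rad. The neighbouring taps are 62 mm away.
- tap_a_grip (a point): point on tap_a's axis 34 mm above the top face; turns with it. The tap runs free at 0.08 N m until its spindle meets a hidden rubber washer, anywhere within 0.25 rad either side of the bar lying along the row. Then the torque climbs 4.6 N m per rad: 0.22 N m in the hand is firmly shut, 0.30 is right, above 0.40 cuts the washer. Let go, it springs back a little but friction keeps it shut.
- tap_b: a shut tap, not to be touched: black plastic bar handle, 41 mm long (y), 11 mm wide (x), spanning 14 to 36 mm above the white top face, on a vertical spindle. Origin on the spindle axis, level with the top face; z up. Its bar is up to 0.25 rad off the row direction, its end 40 mm or more from tap_a's axis.
- tap_c: a shut tap like tap_b, not to be touched; origin and axes as tap_b.
- tap_d: a shut tap like tap_b, not to be touched; origin and axes as tap_b. Behind it is no crucible but a black rubber stopper, 28 mm above the top face.
- station_a: white block (150 x 58 x 46 mm, fixed) with tap_a in front (x = -42 mm) and crucible_a behind (x = +42 mm). Four such blocks stand side by side along y, 62 mm apart, in any order, on a rail. Origin: centre of its underside, 16 mm above the bench; top face at z = 46 mm. A vacuum gauge at the row's left end stands up to 45 mm above the top face.
- crucible_a: the crucible to take down: white porcelain, 48 mm across the rim, 40 mm at 14 mm height, 28 mm at the foot, 36 mm high, 35 to 70 g. Origin: centre of its underside, z up. Stands loose 2 mm above the top face in a black rubber collar (58 mm across) that reaches 10 mm up it. Neighbour crucibles are only 14 mm beside it along the row, so grip it front and back.
- crucible_b: a crucible like crucible_a on another place, to be left alone; origin and axes the same.
- crucible_c: a crucible like crucible_a on another place, to be left alone; origin and axes the same.
- tray: loose bare steel tray on the bench, 104 mm (x) by 134 mm (y), 14 mm high with a 16 mm high rolled rim, walls 3 mm; inner floor 3 mm above its underside. Origin at the centre of its underside, z up. A wall shelf hangs over the back of the bench, 0.48 m up, from x = 0.61 m on: keep the arm in front of it.
- tin: round aluminium sample tin, 60 mm across, 26 mm high, on the bench, to be left alone; origin at the centre of its underside.
- timer: white bench timer, 27 x 66 x 68 mm, standing on the bench, to be left alone; origin at the centre of its underside.
- vial: sample vial, 25 mm across, 60 mm high, to be left alone; origin at the centre of its underside.
- vial_2: a second such vial, to be left alone; origin at the centre of its underside.
- jar: white plastic jar, 56 mm across, 123 mm high, to be left alone; origin at the centre of its underside.
Things that resemble listed ones, but are neither listed nor needed, are in the scene too. What is shaped like the crucible_a but orange is not meant.

How it is judged:
By the outcome, as a careful person would: the job done as asked, in the order asked, and still so for the second after the job is handed in, with the robot touching nothing.
It also fails if it takes over 72 s, if anything falls off the work surface, if the arm or the gripper's body presses on something with over 40 N, if the wrist force passes 120 N, or if a joint passes its speed limit or range.

## Working session

There is one attempt and no reset: what is moved stays moved. The work goes in short steps, Python scripts to look and compute and a tool call to move; the robot and the scene stay as the last step left them, time stands still between calls to the robot, and variables do not carry over. Pictures are saved under pics/ and viewed, at most 10 in all, crops included, and the job is handed in when it is done.

Besides the shell and the picture viewer there is one more tool, called as name(argument=value, ...), one argument or row to a line, values as JSON. servo_tool: Moves the arm, as the interface text tells. Shift numbers are shares of 120 mm and turn numbers shares of 180 degrees, none past 1 either way. Its arguments: {"type":"object","properties":{"steps":{"type":"array"},"newtons":{"type":"number"}},"required":["steps"]}

```bash
mkdir -p pics; ls; python3 - <<'E'
from workcell import arm
import cv2,numpy as np
s=arm.state();print({k:np.round(v,3).tolist() for k,v in s.items()})
a=arm.read_camera("scene");b=arm.read_camera("top")
cv2.imwrite("pics/a.png",a[...,::-1]);cv2.imwrite("pics/b.png",b[...,::-1])
for c in ("scene","top"):
  for t in ("tap_a","crucible_a","station_a","tray"):
    print(c,t,[(np.round(d["location"],3).tolist(),round(d["p"],2)) for d in arm.place_of(c,t)])
for c in ("scene","top"):
  k=arm.calibration(c);R=np.array(k["R"]);print(c,-R.T@np.array(k["t"]),np.round(R,3).tolist(),k["intrinsics"])
print(arm.calibration("wrist"))
E
```

```text
pics
{'time': 0.0, 'joints': [1.096, 0.182, 1.608, 0.0, 1.354, -0.206], 'qd': [-0.001, 0.002, 0.001, -0.0, 0.001, 0.0], 'effort': [-0.001, -43.388, -34.184, 0.07, 0.039, -0.0], 'ee_pos': [0.152, 0.554, 0.249], 'tcp_rot': [-0.0, 0.134, 0.991, -0.001], 'ft_force': [0.179, -0.249, 0.154], 'moment': [-0.01, 0.003, 0.029], 'finger_force': 0.0, 'width': 0.088}
scene tap_a [([0.442, 0.18, 0.061], 0.58), ([0.434, 0.113, 0.063], 0.58), ([0.451, 0.302, 0.064], 0.43), ([0.451, 0.241, 0.06], 0.43)]
scene crucible_a [([0.468, 0.404, -0.001], 0.63), ([0.529, 0.233, 0.066], 0.58), ([0.54, 0.291, 0.065], 0.56), ([0.521, 0.169, 0.06], 0.45)]
scene station_a [([0.482, 0.172, 0.019], 0.79)]
scene tray [([0.414, -0.184, -0.002], 0.58)]
top tap_a [([0.415, -0.183, 0.0], 0.65), ([0.449, 0.241, 0.064], 0.64), ([0.436, 0.119, 0.063], 0.56), ([0.438, 0.176, 0.062], 0.46), ([0.453, 0.301, 0.062], 0.44)]
top crucible_a [([0.541, 0.29, 0.065], 0.65), ([0.467, 0.407, -0.002], 0.63), ([0.524, 0.168, 0.06], 0.5), ([0.531, 0.223, 0.062], 0.45), ([0.452, 0.24, 0.067], 0.25)]
top station_a [([0.483, 0.174, 0.012], 0.
[... 356 characters left out ...]
[-0.985, -0.011, -0.172], [0.172, 0.018, -0.985]] [[396.39908712   0.         251.14761089]
 [  0.         396.39908712 191.79864681]
 [  0.           0.           1.        ]]
{'intrinsics': array([[340.16988279,   0.        , 261.22050724],
       [  0.        , 340.16988279, 191.23706025],
       [  0.        ,   0.        ,   1.        ]]), 'hand_eye': array([[-4.38232867e-04, -9.61404541e-01, -2.75138359e-01,
         7.06482750e-02],
       [ 9.99999494e-01, -6.70554704e-04,  7.50319559e-04,
        -1.87909713e-04],
       [-9.05855952e-04, -2.75137890e-01,  9.61404348e-01,
        -1.35209806e-01],
       [ 0.00000000e+00,  0.00000000e+00,  0.00000000e+00,
         1.00000000e+00]])}
```

```bash
python3 - <<'E'
import cv2,numpy as np
b=cv2.imread("pics/b.png")
cv2.imwrite("pics/b2.png",cv2.resize(b,(800,600),interpolation=cv2.INTER_CUBIC))
# zoom on row
cv2.imwrite("pics/b3.png",cv2.resize(b[70:200,130:290],(738,600),interpolation=cv2.INTER_CUBIC))
E
```

```text
(no output)
```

View pics/b2.png

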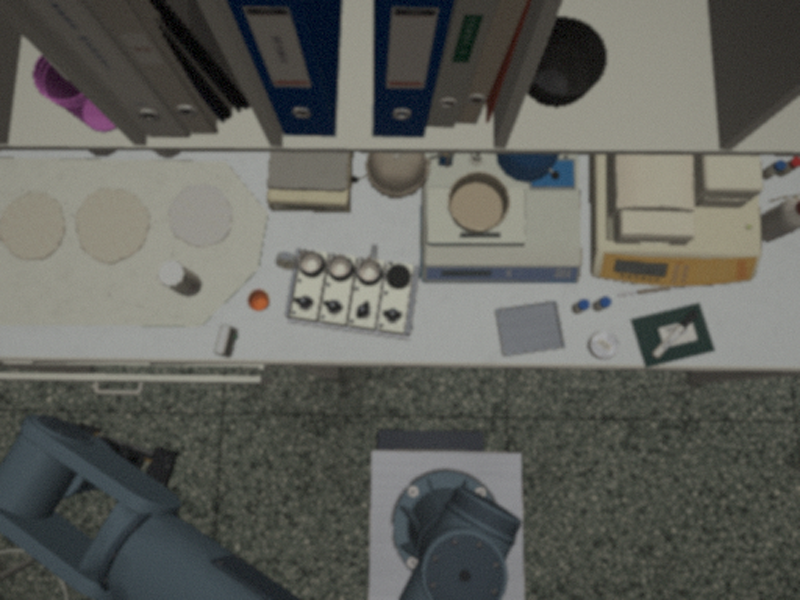

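View pics/a.png

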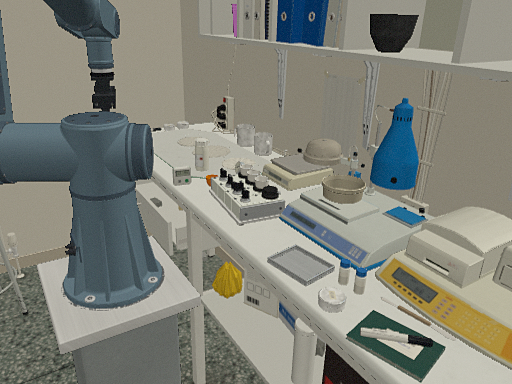

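The top view shows the third tap from the left (363,310 in the enlarged picture) turned across the row. Its position is about (0.440, 0.178), and the crucible behind it is near (0.524, 0.169). The tray is at (0.415, -0.183), and the orange decoy is off to the left. I'll move above the tap for a wrist view.

servo_tool(
  steps=[
    [[-0.79,-0.6,0,0,0,0,60],[-0.79,-0.6,0,0,0,0,60],[-0.79,-0.6,0,0,0,0,60],[-0.79,-0.6,0,0,0,0,60]],
  ],
)

```text
time: 0.83
ee_pos: [0.2278, 0.4562, 0.2496]
tcp_rot: [0.001, 0.136, 0.991, -0.001]
ft_force: [-0.1, 0.3, -0.8]
width: 0.0634
finger_force: 0.0
```

servo_tool(
  steps=[
    [[-0.79,-0.6,0,0,0,0,60],[-0.79,-0.6,0,0,0,0,60],[-0.79,-0.6,0,0,0,0,60],[-0.79,-0.6,0,0,0,0,60]],
  ],
)

```text
time: 1.17
ee_pos: [0.3003, 0.3618, 0.2499]
tcp_rot: [0.001, 0.136, 0.991, -0.001]
ft_force: [0.6, -0.8, -0.1]
width: 0.0595
finger_force: 0.0
```

servo_tool(
  steps=[
    [[-0.79,-0.6,0,0,0,0,25],[-0.79,-0.6,0,0,0,0,25],[-0.79,-0.6,0,0,0,0,25],[-0.79,-0.6,0,0,0,0,25]],
  ],
)

```text
time: 1.5
ee_pos: [0.3727, 0.2673, 0.2501]
tcp_rot: [0.001, 0.136, 0.991, -0.0]
ft_force: [0.0, 1.1, 0.0]
width: 0.0355
finger_force: 0.0
```

servo_tool(
  steps=[
    [[-0.79,-0.6,0,0,0,0.096,25],[-0.79,-0.6,0,0,0,0.096,25],[-0.79,-0.6,0,0,0,0.096,25],[-0.79,-0.6,0,0,0,0.096,25],[-0.79,-0.6,0,0,0,0.096,25],[-0.79,-0.6,0,0,0,0.096,25]],
  ],
)

```text
time: 2.0
ee_pos: [0.4413, 0.177, 0.2496]
tcp_rot: [-0.0, 0.281, 0.96, 0.0]
ft_force: [-0.6, 0.8, 0.2]
width: 0.0248
finger_force: 0.0
```

```bash
cat > h.py <<'E'
from workcell import arm
import cv2,numpy as np
from scipy.spatial.transform import Rotation as Ro
def pose():
    s=arm.state();q=s["tcp_rot"];T=np.eye(4)
    T[:3,:3]=Ro.from_quat([q[1],q[2],q[3],q[0]]).as_matrix();T[:3,3]=s["ee_pos"];return T
def topix(P,T=None):  # world -> wrist pixel
    k=arm.calibration("wrist");C=(pose() if T is None else T)@k["hand_eye"]
    p=np.linalg.inv(C)@np.r_[P,1];p=k["intrinsics"]@p[:3];return p[:2]/p[2]
def toworld(px,z,T=None):  # wrist pixels -> world at height z
    k=arm.calibration("wrist");C=(pose() if T is None else T)@k["hand_eye"]
    px=np.atleast_2d(px);d=np.c_[px,np.ones(len(px))]@np.linalg.inv(k["intrinsics"]).T@C[:3,:3].T
    return C[:3,3]+d*((z-C[2,3])/d[:,2])[:,None]
E
python3 - <<'E'
from h import *
T=pose();a=arm.read_camera("wrist");print(np.round(T,3).tolist(),arm.state()["time"],arm.state()["joints"])
cv2.imwrite("pics/w1.png",a[...,::-1])
for t in ("tap_a","crucible_a","tap_a_grip"):
  print(t,[(np.round(d["location"],4).tolist(),round(d["p"],2)) for d in arm.place_of("wrist",t)])
for d in arm.cut_out("wrist","tap_a"):
  m=d["pixels"];v,u=np.nonzero(m);w=toworld(np.c_[u,v],.098,T)[:,:2]
  r=cv2.minAreaRect((w*1e3).astype(np.float32));e,V=np.linalg.eigh(np.cov(w.T));x=V[:,1]
  print(round(d["p"],2),len(u),u.mean(),v.mean(),w.mean(0).round(4),"rect",np.round(r[0],1),np.round(r[1],1),"axis deg",np.degrees(np.arctan2(x[1],x[0]))%180)
E
```

```text
[[-0.842, 0.539, -0.001, 0.441], [0.539, 0.842, 0.001, 0.177], [0.001, 0.0, -1.0, 0.25], [0.0, 0.0, 0.0, 1.0]] 2.05 [ 1.31407813e-01 -4.71144692e-02  1.84907407e+00  6.75824509e-04
  1.34031981e+00 -8.70899958e-01]
tap_a [([0.4469, 0.2417, 0.0611], 0.89), ([0.4569, 0.3012, 0.0611], 0.81), ([0.4314, 0.1146, 0.0601], 0.64)]
crucible_a [([0.5352, 0.2296, 0.068], 0.82), ([0.4666, 0.4091, 0.0017], 0.82), ([0.5217, 0.1702, 0.0617], 0.75), ([0.5382, 0.2913, 0.0638], 0.56)]
tap_a_grip [([0.4379, 0.1777, 0.0931], 0.62)]
0.94 750 262.31333333333333 173.004 [0.4376 0.1806] rect [438.9 180.4] [20.7 40.8] axis deg 146.06562770904247
0.9 802 200.6496259351621 200.34663341645884 [0.4289 0.1214] rect [428.9 119.7] [21.5 43.5] axis deg 91.61012497122137
0.87 1050 393.2961904761905 112.6152380952381 [0.4528 0.2987] rect [451.3 299.6] [44.  22.2] axis deg 77.45317244989754
0.77 969 326.6594427244582 143.3766769865841 [0.4452 0.2401] rect [445.  241.1] [41.1 22.8] axis deg 69.98038064268708
0.36 2091 362.1712099473936 227.32807269249162 [0.5287 0.2295] rect [528.6 231. ] [49.  44.5] axis deg 24.28698832950647
```

View pics/w1.png

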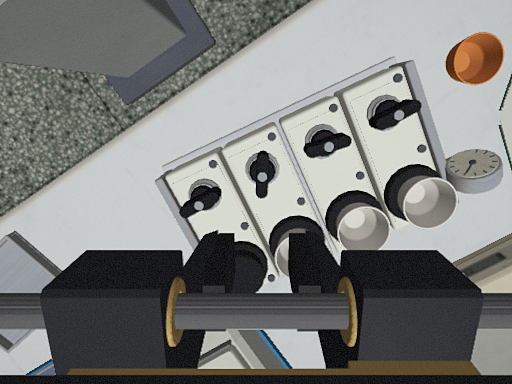

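The wrist view confirms it: the tap at (262,173) has its bar across the row and in line with the tool's x. The others, at (200,200), (326,145) and (395,112), lie along the row. The crucible behind it is partly hidden near (297,245). I'll descend halfway and refine.

servo_tool(
  steps=[
    [[0.02,0,0.33,0,0,0,25],[0.02,0,0.7,0,0,0,25],[0.02,0,0.7,0,0,0,25],[0.02,0,0.7,0,0,0,25],[0.02,0,0.7,0,0,0,25]],
  ],
)

```text
time: 2.67
ee_pos: [0.4404, 0.1777, 0.1672]
tcp_rot: [0.0, 0.281, 0.96, 0.0]
ft_force: [-0.2, -0.2, 0.6]
width: 0.025
finger_force: 0.0
```

```bash
python3 - <<'E'
from h import *
T=pose();a=arm.read_camera("wrist");print(np.round(T,4).tolist())
p=topix([.439,.179,.098],T).astype(int);print(p)
c=a[max(p[1]-75,0):p[1]+75,p[0]-100:p[0]+100]
cv2.imwrite("pics/w2.png",cv2.resize(c[...,::-1],None,fx=4,fy=4,interpolation=cv2.INTER_CUBIC));print(p-[100,75])
print([(np.round(d["location"],4).tolist(),round(d["p"],2)) for d in arm.place_of("wrist","tap_a_grip")])
for d in arm.cut_out("wrist","tap_a"):
  m=d["pixels"];v,u=np.nonzero(m);w=toworld(np.c_[u,v],.098,T)[:,:2]
  e,V=np.linalg.eigh(np.cov(w.T));x=V[:,1]
  print(round(d["p"],2),len(u),u.mean(),v.mean(),w.mean(0).round(4),"axis deg",np.degrees(np.arctan2(x[1],x[0]))%180,"tool",((w.mean(0)-T[:2,3])@T[:2,:2]).round(4))
E
```

```text
[[-0.8421, 0.5394, 0.0009, 0.4404], [0.5394, 0.8421, 0.0002, 0.1777], [-0.0007, 0.0006, -1.0, 0.1672], [0.0, 0.0, 0.0, 1.0]]
[261 206]
[161 131]
[([0.4403, 0.1802, 0.0926], 0.76)]
0.92 1858 349.275565123789 162.39935414424113 [0.4438 0.2394] axis deg 69.05338925075696 tool [0.0303 0.0538]
0.77 1208 182.9685430463576 233.75082781456953 [0.4269 0.1262] axis deg 86.52908351337896 tool [-0.0165 -0.0507]
0.69 1479 261.7586206896552 202.367816091954 [0.4366 0.1806] axis deg 146.23107034166742 tool [0.0047 0.0004]
0.66 2235 442.2778523489933 121.19418344519016 [0.4517 0.2975] axis deg 74.96893078848628 tool [0.055  0.1069]
```

View pics/w2.png

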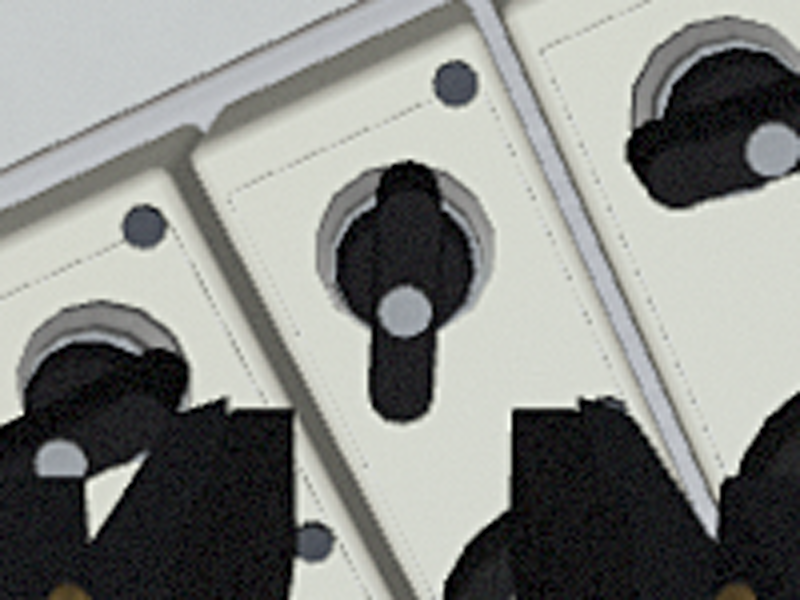

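The spindle cap is at crop (404,312), the bar is centred between the fingers (295 to 512), and it is aligned. The other taps are clear. I'll go down and grip.

servo_tool(
  steps=[
    [[0,0,0.25,0,0,0,24],[0,0,0.5,0,0,0,24],[0,0,0.64,0,0,0,24],[0,0,0.64,0,0,0,24],[0,0,0.64,0,0,0,24],[0,0,0.64,0,0,0,24]],
  ],
)

```text
time: 3.32
ee_pos: [0.4414, 0.1775, 0.0909]
tcp_rot: [0.001, 0.281, 0.96, 0.001]
ft_force: [0.2, -0.0, 0.1]
width: 0.0239
finger_force: 0.0
```

servo_tool(
  steps=[
    [[0,0,0,0,0,0,5],[0,0,0,0,0,0,5],[0,0,0,0,0,0,5],[0,0,0,0,0,0,5],[0,0,0,0,0,0,5],[0,0,0,0,0,0,5]],
  ],
  newtons=45,
)

```text
time: 3.82
ee_pos: [0.4412, 0.1777, 0.0905]
tcp_rot: [0.001, 0.281, 0.96, 0.001]
ft_force: [0.0, 1.7, 7.3]
width: 0.0104
finger_force: 45.0
```

```bash
python3 -c "
from h import *
s=arm.state();print({k:np.round(v,4).tolist() for k,v in s.items()});T=pose();print(np.degrees(np.arctan2(T[1,1],T[0,1])))"
```

```text
{'time': 3.8167, 'joints': [0.1324, 0.1758, 1.9759, 0.0004, 0.9865, -0.8682], 'qd': [-0.0007, -0.0008, -0.0005, -0.0003, 0.0002, -0.0016], 'effort': [-0.588, -32.6348, -24.2989, -0.3136, 0.0212, -0.0245], 'ee_pos': [0.4412, 0.1777, 0.0905], 'tcp_rot': [0.0015, 0.2814, 0.9596, 0.0008], 'ft_force': [0.0364, 1.7314, 7.3154], 'moment': [0.1389, 0.0651, -0.0612], 'finger_force': 45.0011, 'width': 0.0104}
57.316640238580014
```

servo_tool(
  steps=[
    [[0,0,0,0,0,0.03,5],[0,0,0,0,0,0.06,5],[0,0,0,0,0,0.09,5],[0,0,0,0,0,0.12,5],[0,0,0,0,0,0.15,5],[0,0,0,0,0,0.18,5],[0,0,0,0,0,0.21,5],[0,0,0,0,0,0.22,5],[0,0,0,0,0,0.22,5]],
  ],
)

```text
time: 4.57
ee_pos: [0.4403, 0.1771, 0.0905]
tcp_rot: [0.001, 0.59, 0.807, 0.0]
ft_force: [-3.5, -4.0, 12.8]
width: 0.0105
finger_force: 45.0
```

```bash
cat > m.py <<'E'
from h import *
s=arm.state();T=pose();print(round(s["time"],2),"yaw",np.degrees(np.arctan2(T[1,1],T[0,1])).round(2),"M",np.round(s["moment"],3),"F",np.round(s["ft_force"],1),"p",np.round(s["ee_pos"],4),"w",s["width"],s["finger_force"],"e6",s["effort"][5])
E
python3 m.py
```

```text
4.57 yaw 17.64 M [-0.511  0.715  0.001] F [-3.5 -4.  12.8] p [0.4403 0.1771 0.0905] w 0.010465899224921317 45.00095156952739 e6 0.5307881534099579
```

servo_tool(
  steps=[
    [[0,0,0,0,0,0.01,5],[0,0,0,0,0,0.02,5]],
  ],
)

```text
time: 4.73
ee_pos: [0.4403, 0.177, 0.0905]
tcp_rot: [0.001, 0.615, 0.788, -0.0]
ft_force: [-3.9, -2.6, 12.3]
width: 0.0107
finger_force: 45.0
```

```bash
python3 m.py; python3 -c "
from h import *
for i in range(6): arm.calibration('wrist'); arm.read_camera('wrist'); s=arm.state(); print(np.round(s['moment'],3),np.round(s['ft_force'],1))"; python3 m.py
```

```text
4.73 yaw 14.08 M [-0.514  0.78   0.097] F [-3.9 -2.6 12.3] p [0.4403 0.177  0.0905] w 0.010666801700356941 45.001684594899416 e6 -0.45830877497792244
[-0.544  0.801  0.05 ] [-5.1 -2.4 10.9]
[-0.579  0.816  0.027] [-4. -2. 12.]
[-0.494  0.793 -0.039] [-3.7 -2.  12.1]
[-0.535  0.765  0.042] [-4.3 -3.5 12.8]
[-0.51   0.76  -0.099] [-4.3 -2.6 12.4]
[-0.527  0.774 -0.001] [-4.9 -2.3 13.1]
5.03 yaw 14.15 M [-0.527  0.774 -0.001] F [-4.9 -2.3 13.1] p [0.4403 0.177  0.0905] w 0.01045293774695459 45.002346485853195 e6 -0.018086500349454582
```

```bash
cat > m.py <<'E'
from h import *
def st():
    s=arm.state();T=pose();return np.r_[np.degrees(np.arctan2(T[1,1],T[0,1])),s["moment"][2],s["effort"][5]]
a=[st()]
for i in range(5): arm.read_camera("wrist");a.append(st())
a=np.array(a);print(round(arm.state()["time"],2),"end",a[0].round(3),"hold",a[1:].mean(0).round(3),a[:,1].round(2))
E
```

servo_tool(
  steps=[
    [[0,0,0,0,0,0.007,5],[0,0,0,0,0,0.014,5]],
  ],
)

```text
time: 5.2
ee_pos: [0.4402, 0.177, 0.0904]
tcp_rot: [0.001, 0.632, 0.775, -0.0]
ft_force: [-3.9, -3.2, 13.0]
width: 0.0104
finger_force: 45.0
```

```bash
python3 m.py
```

```text
5.45 end [11.584  0.066 -0.297] hold [11.593  0.034  0.081] [0.07 0.08 0.06 0.02 0.02 0.  ]
```

servo_tool(
  steps=[
    [[0,0,0,0,0,0.004,5],[0,0,0,0,0,0.008,5]],
  ],
)

```text
time: 5.62
ee_pos: [0.4402, 0.177, 0.0905]
tcp_rot: [0.001, 0.642, 0.767, -0.0]
ft_force: [-5.4, -2.6, 12.8]
width: 0.0108
finger_force: 45.0
```

```bash
python3 m.py
```

```text
5.87 end [10.167  0.067 -0.13 ] hold [10.175  0.041  0.085] [0.07 0.05 0.02 0.03 0.04 0.07]
```

servo_tool(
  steps=[
    [[0,0,0,0,0,0.004,5],[0,0,0,0,0,0.008,5]],
  ],
)

```text
time: 6.03
ee_pos: [0.4401, 0.177, 0.0905]
tcp_rot: [0.0, 0.651, 0.759, -0.0]
ft_force: [-4.8, -2.4, 13.1]
width: 0.0111
finger_force: 45.0
```

```bash
python3 m.py
```

```text
6.28 end [ 8.727  0.097 -0.131] hold [8.734 0.032 0.085] [ 0.1   0.05 -0.    0.07  0.03  0.01]
```

servo_tool(
  steps=[
    [[0,0,0,0,0,0.003,5],[0,0,0,0,0,0.006,5]],
  ],
)

```text
time: 6.45
ee_pos: [0.4401, 0.177, 0.0905]
tcp_rot: [0.0, 0.658, 0.753, -0.0]
ft_force: [-5.4, -2.2, 14.0]
width: 0.0104
finger_force: 45.0
```

```bash
python3 m.py
```

```text
6.7 end [ 7.658  0.061 -0.075] hold [7.66  0.056 0.087] [0.06 0.05 0.08 0.06 0.03 0.05]
```

Joint 6's holding effort is a clean torque signal, with the free friction reading about 0.085. I'll continue with that.

servo_tool(
  steps=[
    [[0,0,0,0,0,0.004,5],[0,0,0,0,0,0.008,5]],
  ],
)

```text
time: 6.87
ee_pos: [0.4401, 0.177, 0.0905]
tcp_rot: [0.0, 0.668, 0.744, -0.0]
ft_force: [-4.4, -2.5, 13.9]
width: 0.0107
finger_force: 45.0
```

```bash
python3 m.py
```

```text
7.12 end [ 6.207  0.026 -0.13 ] hold [6.216 0.065 0.086] [0.03 0.07 0.07 0.03 0.08 0.07]
```

servo_tool(
  steps=[
    [[0,0,0,0,0,0.003,5],[0,0,0,0,0,0.006,5]],
  ],
)

```text
time: 7.28
ee_pos: [0.44, 0.177, 0.0905]
tcp_rot: [0.0, 0.675, 0.738, -0.0]
ft_force: [-5.2, -3.3, 13.6]
width: 0.0103
finger_force: 45.0
```

```bash
python3 m.py
```

```text
7.53 end [ 5.138  0.092 -0.074] hold [5.142 0.062 0.087] [0.09 0.1  0.12 0.01 0.04 0.05]
```

```bash
sed -i 's/range(5)/range(4)/' m.py
```

servo_tool(
  steps=[
    [[0,0,0,0,0,0.004,5],[0,0,0,0,0,0.008,5]],
  ],
)

```text
time: 7.7
ee_pos: [0.44, 0.177, 0.0905]
tcp_rot: [0.0, 0.684, 0.73, -0.0]
ft_force: [-5.3, -2.1, 13.3]
width: 0.0107
finger_force: 45.0
```

```bash
python3 m.py
```

```text
7.9 end [ 3.691  0.136 -0.13 ] hold [3.69  0.058 0.095] [0.14 0.07 0.02 0.06 0.09]
```

servo_tool(
  steps=[
    [[0,0,0,0,0,0.003,5],[0,0,0,0,0,0.007,5]],
  ],
)

```text
time: 8.07
ee_pos: [0.44, 0.177, 0.0905]
tcp_rot: [0.0, 0.692, 0.722, -0.0]
ft_force: [-6.0, -2.5, 13.5]
width: 0.0102
finger_force: 45.0
```

```bash
python3 m.py
```

```text
8.27 end [ 2.437  0.043 -0.164] hold [2.433 0.082 0.092] [0.04 0.08 0.07 0.12 0.05]
```

servo_tool(
  steps=[
    [[0,0,0,0,0,0.004,5],[0,0,0,0,0,0.008,5]],
  ],
)

```text
time: 8.43
ee_pos: [0.4399, 0.177, 0.0905]
tcp_rot: [0.0, 0.701, 0.713, -0.0]
ft_force: [-5.7, -2.9, 13.7]
width: 0.0104
finger_force: 45.0
```

```bash
python3 m.py
```

```text
8.63 end [ 0.99   0.083 -0.13 ] hold [0.992 0.074 0.096] [0.08 0.07 0.11 0.05 0.05]
```

servo_tool(
  steps=[
    [[0,0,0,0,0,0.003,5],[0,0,0,0,0,0.007,5]],
  ],
)

```text
time: 8.8
ee_pos: [0.4399, 0.177, 0.0905]
tcp_rot: [0.0, 0.709, 0.706, -0.0]
ft_force: [-5.6, -3.4, 15.6]
width: 0.0102
finger_force: 45.0
```

```bash
python3 m.py
```

```text
9.0 end [-0.259  0.066 -0.163] hold [-0.267  0.066  0.096] [0.07 0.07 0.07 0.06 0.07]
```

servo_tool(
  steps=[
    [[0,0,0,0,0,0.004,5],[0,0,0,0,0,0.008,5]],
  ],
)

```text
time: 9.17
ee_pos: [0.4398, 0.177, 0.0904]
tcp_rot: [0.0, 0.718, 0.697, -0.0]
ft_force: [-6.2, -3.4, 14.3]
width: 0.0107
finger_force: 45.0
```

```bash
python3 m.py
```

```text
9.37 end [-1.705  0.15  -0.08 ] hold [-1.701  0.102  0.148] [0.15 0.15 0.08 0.09 0.08]
```

servo_tool(
  steps=[
    [[0,0,0,0,0,0.003,5],[0,0,0,0,0,0.007,5]],
  ],
)

```text
time: 9.53
ee_pos: [0.4398, 0.177, 0.0904]
tcp_rot: [0.0, 0.725, 0.689, -0.0]
ft_force: [-6.0, -1.9, 14.5]
width: 0.0108
finger_force: 45.0
```

```bash
python3 m.py
```

```text
9.73 end [-2.949  0.184 -0.057] hold [-2.951  0.145  0.203] [0.18 0.18 0.14 0.14 0.11]
```

servo_tool(
  steps=[
    [[0,0,0,0,0,0.003,5],[0,0,0,0,0,0.006,5]],
  ],
)

```text
time: 9.9
ee_pos: [0.4397, 0.177, 0.0904]
tcp_rot: [0.0, 0.731, 0.682, -0.001]
ft_force: [-6.8, -3.5, 15.0]
width: 0.0107
finger_force: 45.0
```

```bash
sed -i 's/range(4)/range(6)/' m.py; python3 m.py
```

```text
10.2 end [-4.023  0.232  0.088] hold [-4.012  0.226  0.247] [0.23 0.22 0.2  0.18 0.28 0.23 0.25]
```

servo_tool(
  steps=[
    [[0,0,0,0,0,0.003,5],[0,0,0,0,0,0.006,5]],
  ],
)

```text
time: 10.37
ee_pos: [0.4397, 0.1769, 0.0904]
tcp_rot: [0.0, 0.738, 0.675, -0.001]
ft_force: [-7.2, -3.2, 15.0]
width: 0.0107
finger_force: 45.0
```

```bash
python3 m.py
```

```text
10.67 end [-5.094  0.315  0.147] hold [-5.083  0.282  0.306] [0.32 0.26 0.3  0.28 0.27 0.28 0.3 ]
```

The tap is nipped up at about 0.29 N m. I'll release it, rise and move over the crucible.

servo_tool(
  steps=[
    [[0,0,0,0,0,0,24],[0,0,0,0,0,0,24],[0,0,0,0,0,0,24],[0,0,0,0,0,0,24],[0,0,-0.2,0,0,0,24],[0,0,-0.5,0,0,0,24],[0,0,-0.8,0,0,0,24],[0,0,-0.8,0,0,0,24]],
  ],
)

```text
time: 11.33
ee_pos: [0.4438, 0.178, 0.1916]
tcp_rot: [0.003, 0.738, 0.675, 0.005]
ft_force: [2.2, 0.3, 0.3]
width: 0.0241
finger_force: 0.0
```

servo_tool(
  steps=[
    [[0,0.35,0,0,0,0,68],[0,0.65,0,0,0,0,68],[0,0.65,0,0,0,0,68],[0,0.65,0,0,0,0,68],[0,0.65,0,0,0,0,68]],
  ],
)

```text
time: 11.75
ee_pos: [0.5166, 0.1703, 0.1838]
tcp_rot: [-0.001, 0.738, 0.675, -0.001]
ft_force: [-0.5, 0.3, -0.4]
width: 0.0548
finger_force: 0.0
```

```bash
python3 - <<'E'
from h import *
T=pose();a=arm.read_camera("wrist");print(np.round(T,4).tolist())
cv2.imwrite("pics/w3.png",a[...,::-1])
for d in arm.place_of("wrist","crucible_a"): print("place",np.round(d["location"],4),round(d["p"],2))
for n in("tap_a","crucible_a"):
 for d in arm.cut_out("wrist",n):
  m=d["pixels"];v,u=np.nonzero(m);w=toworld(np.c_[u,v],.098,T)[:,:2]
  e,V=np.linalg.eigh(np.cov(w.T));x=V[:,1];(c,r)=cv2.minEnclosingCircle((w*1e3).astype(np.float32))
  print(n,round(d["p"],2),len(u),u.mean().round(),v.mean().round(),w.mean(0).round(4),"axis",(np.degrees(np.arctan2(x[1],x[0]))%180).round(1),"circ",np.round(c,1),round(r,1))
E
```

```text
[[0.0899, 0.996, -0.0023, 0.5166], [0.996, -0.0899, -0.0001, 0.1703], [-0.0003, -0.0023, -1.0, 0.1838], [0.0, 0.0, 0.0, 1.0]]
place [0.5344 0.2314 0.0638] 0.94
place [0.5375 0.2913 0.0645] 0.74
tap_a 0.94 1213 149.0 16.0 [0.4612 0.2904] axis 30.1 circ [461.9 291.5] 13.4
tap_a 0.88 1879 151.0 105.0 [0.4532 0.24  ] axis 73.4 circ [450.3 239.4] 19.9
tap_a 0.87 1528 155.0 194.0 [0.4452 0.1819] axis 78.2 circ [443.9 180.4] 21.7
tap_a 0.66 133 152.0 252.0 [0.4352 0.1396] axis 44.1 circ [435.1 139.1] 9.2
crucible_a 0.81 4581 276.0 111.0 [0.5316 0.2292] axis 11.0 circ [531.6 228.6] 24.3
crucible_a 0.79 3081 282.0 20.0 [0.5392 0.2815] axis 174.7 circ [540.1 289.8] 24.0
crucible_a 0.55 3728 271.0 205.0 [0.5233 0.1674] axis 92.8 circ [523.6 167.2] 24.7
```

View pics/w3.png

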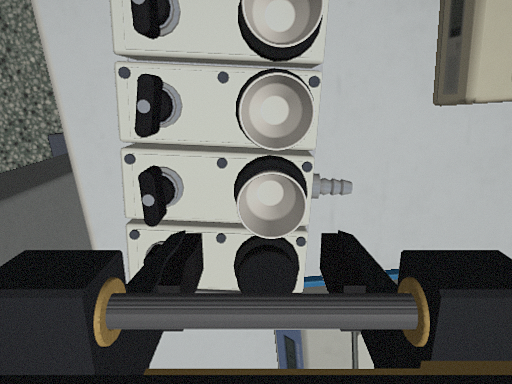

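The tap now lies along the row at (153,195). The crucible's rim is at (271,205), centred near (0.524, 0.167), about 7 mm ahead of the jaws' centre. I'll correct, go down and grip.

servo_tool(
  steps=[
    [[-0.02,0.055,0,0,0,0,70],[-0.02,0.055,0,0,0,0,70],[-0.02,0.055,0,0,0,0,70],[-0.02,0.055,0.3,0,0,0,70],[-0.02,0.055,0.55,0,0,0,70],[-0.02,0.055,0.75,0,0,0,70],[-0.02,0.055,0.81,0,0,0,70],[-0.02,0.055,0.81,0,0,0,70],[-0.02,0.055,0.81,0,0,0,70]],
  ],
)

```text
time: 12.7
ee_pos: [0.5243, 0.1674, 0.0884]
tcp_rot: [0.0, 0.738, 0.675, 0.0]
ft_force: [-0.4, 0.6, 0.7]
width: 0.0699
finger_force: 0.0
```

servo_tool(
  steps=[
    [[0,0,0,0,0,0,54],[0,0,0,0,0,0,48],[0,0,0,0,0,0,42],[0,0,0,0,0,0,38],[0,0,0,0,0,0,36],[0,0,0,0,0,0,36],[0,0,0,0,0,0,36],[0,0,0,0,0,0,36]],
  ],
  newtons=10,
)

```text
time: 13.37
ee_pos: [0.5244, 0.1675, 0.0886]
tcp_rot: [0.0, 0.738, 0.675, 0.001]
ft_force: [-2.1, 0.9, 5.7]
width: 0.0453
finger_force: 9.5
```

servo_tool(
  steps=[
    [[0,0,-0.03,0,0,0,36],[0,0,-0.06,0,0,0,36],[0,0,-0.09,0,0,0,36],[0,0,-0.12,0,0,0,36],[0,0,-0.16,0,0,0,36],[0,0,-0.2,0,0,0,36],[0,0,-0.25,0,0,0,36],[0,0,-0.25,0,0,0,36]],
  ],
)

```text
time: 14.03
ee_pos: [0.5247, 0.1674, 0.1192]
tcp_rot: [0.001, 0.738, 0.675, 0.001]
ft_force: [-0.5, -0.2, -1.0]
width: 0.0453
finger_force: 9.9
```

```bash
python3 - <<'E'
from h import *
T=pose();a=arm.read_camera("wrist");print(np.round(T,4).tolist(),np.round(arm.state()["ft_force"],2))
cv2.imwrite("pics/w4.png",a[...,::-1])
E
```

```text
[[0.0896, 0.996, 0.0023, 0.5247], [0.996, -0.0896, 0.0002, 0.1674], [0.0004, 0.0022, -1.0, 0.1192], [0.0, 0.0, 0.0, 1.0]] [ 0.86  0.97 -0.45]
```

View pics/w4.png

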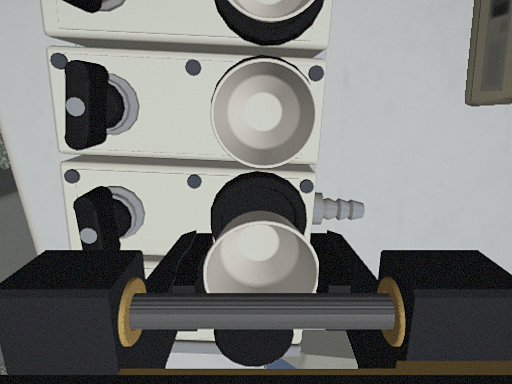

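The crucible is held upright (rim at 260,270) and clear of its collar at (255,205). I'll raise it, turn it and carry it to the tray.

servo_tool(
  steps=[
    [[0,0,-0.15,0,0,0,36],[0,0,-0.3,0,0,0,36],[0,0,-0.45,0,0,-0.04,36],[0,0,-0.6,0,0,-0.08,36],[0,0,-0.75,0,0,-0.12,36],[0,0,-0.85,0,0,-0.16,36],[0,0,-0.9,0,0,-0.2,36],[0,0,-0.9,0,0,-0.24,36],[0,0,-0.9,0,0,-0.28,36],[0,0,-0.9,0,0,-0.32,36],[0,0,-0.9,0,0,-0.36,36],[0,0,-0.9,0,0,-0.4,36]],
  ],
)

```text
time: 15.08
ee_pos: [0.5236, 0.1673, 0.2255]
tcp_rot: [-0.0, 0.201, 0.98, -0.0]
ft_force: [0.2, -0.5, -1.3]
width: 0.0452
finger_force: 9.9
```

servo_tool(
  steps=[
    [[0,0,0,0,0,-0.04,36],[0,0,0,0,0,-0.04,36],[0,0,0,0,0,-0.04,36]],
  ],
)

```text
time: 15.33
ee_pos: [0.5237, 0.1673, 0.2255]
tcp_rot: [-0.0, 0.144, 0.99, -0.0]
ft_force: [0.4, -1.2, -1.1]
width: 0.0451
finger_force: 9.9
```

servo_tool(
  steps=[
    [[0,-0.1,0,0,0,0,36],[0.01,-0.25,0,0,0,0,36],[0.02,-0.4,0,0,0,0,36],[0.02,-0.55,0,0,0,0,36],[0.02,-0.7,0,0,0,0,36],[0.02,-0.85,0,0,0,0,36],[0.02,-1.0,0,0,0,0,36]],
  ],
)

```text
time: 15.92
ee_pos: [0.4871, 0.0514, 0.2257]
tcp_rot: [-0.0, 0.143, 0.99, -0.0]
ft_force: [-0.2, -0.5, -0.5]
width: 0.045
finger_force: 9.9
```

servo_tool(
  steps=[
    [[0,-0.15,0,0,0,0,36],[0.01,-0.3,0,0,0,0,36],[0.02,-0.45,0,0,0,0,36],[0.02,-0.6,0,0,0,0,36],[0.02,-0.75,0,0,0,0,36],[0.02,-0.9,0,0,0,0,36],[0.02,-1.0,0,0,0,0,36]],
  ],
)

```text
time: 16.5
ee_pos: [0.4508, -0.0635, 0.2257]
tcp_rot: [-0.0, 0.144, 0.99, -0.0]
ft_force: [0.6, -0.3, -0.8]
width: 0.0449
finger_force: 9.9
```

servo_tool(
  steps=[
    [[0,-0.15,0,0,0,-0.03,36],[0.01,-0.3,0,0,0,-0.06,36],[0.02,-0.45,0,0,0,-0.09,36],[0.03,-0.6,0,0,0,-0.1,36],[0.03,-0.7,0,0,0,-0.1,36],[0.03,-0.8,0,0,0,-0.1,36],[0.03,-0.8,0,0,0,-0.1,36],[0.03,-0.8,0,0,0,-0.1,36]],
  ],
)

```text
time: 17.17
ee_pos: [0.4208, -0.1532, 0.2257]
tcp_rot: [0.0, -0.013, 1.0, 0.0]
ft_force: [-0.7, 0.3, -0.7]
width: 0.0454
finger_force: 9.9
```

```bash
python3 - <<'E'
from h import *
T=pose();a=arm.read_camera("wrist");print(np.round(T,4).tolist(),np.round(arm.state()["ft_force"],2),arm.state()["time"])
cv2.imwrite("pics/w5.png",a[...,::-1])
for c in("wrist","top"):
 if c=="top":arm.read_camera(c)
 for d in arm.place_of(c,"tray"): print("place",c,np.round(d["location"],4),round(d["p"],2))
for d in arm.cut_out("wrist","tray"):
  v,u=np.nonzero(d["pixels"]);w=toworld(np.c_[u,v],.015,T)[:,:2]
  print(d["p"],cv2.minAreaRect((w*1e3).astype(np.float32)))
E
```

```text
[[-0.9997, -0.0257, 0.0, 0.4208], [-0.0257, 0.9997, 0.0001, -0.1532], [-0.0, 0.0001, -1.0, 0.2257], [0.0, 0.0, 0.0, 1.0]] [-0.14  0.53 -0.61] 17.2167
place wrist [ 0.3779 -0.3379  0.0011] 0.26
place top [ 0.4176 -0.1837  0.0026] 0.83
0.67 ((415.1264343261719, -180.55026245117188), (107.7899169921875, 137.09645080566406), 8.772110939025879)
```

View pics/w5.png

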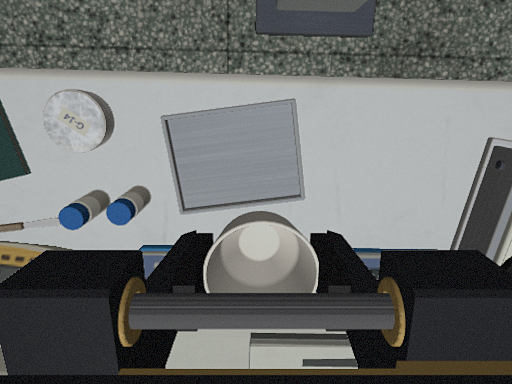

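The tray is at (0.415, -0.181), seen at pixels (165–302, 100–212), and the crucible hangs upright. The vials at (75,215) and (122,210) are clear of it. I'll go over the tray and down.

servo_tool(
  steps=[
    [[0.05,-0.12,0,0,0,0,36],[0.09,-0.23,0,0,0,0,36],[0.09,-0.23,0.15,0,0,0,36],[0.09,-0.23,0.3,0,0,0,36],[0.09,-0.23,0.45,0,0,0,36],[0.09,-0.23,0.6,0,0,0,36],[0.09,-0.23,0.75,0,0,0,36],[0.09,-0.23,0.9,0,0,0,36],[0.09,-0.23,1.0,0,0,0,36]],
  ],
)

```text
time: 18.17
ee_pos: [0.4109, -0.1796, 0.1041]
tcp_rot: [-0.001, -0.015, 1.0, 0.001]
ft_force: [-0.1, 0.7, 0.2]
width: 0.0452
finger_force: 9.9
```

servo_tool(
  steps=[
    [[0,0,0.12,0,0,0,36],[0,0,0.24,0,0,0,36],[0,0,0.36,0,0,0,36],[0,0,0.46,0,0,0,36],[0,0,0.54,0,0,0,36],[0,0,0.58,0,0,0,36],[0,0,0.58,0,0,0,36],[0,0,0.58,0,0,0,36]],
  ],
)

```text
time: 18.83
ee_pos: [0.4115, -0.1806, 0.0363]
tcp_rot: [-0.0, -0.015, 1.0, 0.0]
ft_force: [0.0, 0.1, -1.8]
width: 0.0452
finger_force: 9.9
```

servo_tool(
  steps=[
    [[0,0,0.03,0,0,0,36],[0,0,0.055,0,0,0,36],[0,0,0.055,0,0,0,36]],
  ],
)

```text
time: 19.08
ee_pos: [0.4114, -0.1807, 0.0294]
tcp_rot: [0.0, -0.015, 1.0, -0.0]
ft_force: [-0.6, -0.3, -1.1]
width: 0.0453
finger_force: 9.9
```

servo_tool(
  steps=[
    [[0,0,0.006,0,0,0,36],[0,0,0.012,0,0,0,36],[0,0,0.012,0,0,0,36]],
  ],
)

```text
time: 19.33
ee_pos: [0.4114, -0.1807, 0.0281]
tcp_rot: [0.0, -0.015, 1.0, -0.0]
ft_force: [0.9, -0.2, -1.2]
width: 0.0453
finger_force: 9.9
```

servo_tool(
  steps=[
    [[0,0,0.004,0,0,0,36],[0,0,0.008,0,0,0,36],[0,0,0.008,0,0,0,36]],
  ],
)

```text
time: 19.58
ee_pos: [0.4118, -0.1809, 0.0276]
tcp_rot: [0.0, -0.015, 1.0, -0.0]
ft_force: [-0.2, 1.5, 4.0]
width: 0.0451
finger_force: 9.5
```

servo_tool(
  steps=[
    [[0,0,0.004,0,0,0,36],[0,0,0.008,0,0,0,36],[0,0,0.008,0,0,0,36]],
  ],
)

```text
time: 19.83
ee_pos: [0.4121, -0.1815, 0.0271]
tcp_rot: [0.001, -0.015, 1.0, -0.001]
ft_force: [-1.6, -0.1, 6.9]
width: 0.045
finger_force: 9.3
```

Contact at the expected height. I'll open slowly and rise.

servo_tool(
  steps=[
    [[0,0,0,0,0,0,46],[0,0,0,0,0,0,48],[0,0,0,0,0,0,52],[0,0,0,0,0,0,58],[0,0,0,0,0,0,62],[0,0,0,0,0,0,62],[0,0,0,0,0,0,62]],
  ],
)

```text
time: 20.42
ee_pos: [0.4113, -0.1806, 0.0261]
tcp_rot: [-0.0, -0.015, 1.0, 0.0]
ft_force: [0.1, 0.2, 1.2]
width: 0.0617
finger_force: 0.0
```

servo_tool(
  steps=[
    [[0,0,-0.08,0,0,0,62],[0,0,-0.2,0,0,0,62],[0,0,-0.35,0,0,0,62],[0,0,-0.6,0,0,0,62],[0,0,-0.9,0,0,0,62],[0,0,-1,0,0,0,62],[0,0,-1,0,0,0,62]],
  ],
)

```text
time: 21.0
ee_pos: [0.4135, -0.1823, 0.1504]
tcp_rot: [0.003, -0.015, 1.0, -0.003]
ft_force: [0.8, -0.9, -0.7]
width: 0.0623
finger_force: 0.0
```

servo_tool(
  steps=[
    [[0.3,0,-0.3,0,0,0,62],[0.6,0,-0.5,0,0,0,62],[0.6,0,-0.5,0,0,0,62],[0.6,0,-0.5,0,0,0,62]],
  ],
)

```text
time: 21.33
ee_pos: [0.3384, -0.1831, 0.207]
tcp_rot: [0.001, -0.014, 1.0, -0.001]
ft_force: [1.9, -0.3, -0.3]
width: 0.0621
finger_force: 0.0
```

```bash
python3 - <<'E'
from h import *
a=arm.read_camera("wrist");b=arm.read_camera("scene");print(arm.state()["time"],arm.state()["ft_force"])
cv2.imwrite("pics/w6.png",np.hstack([a[:,100:400],cv2.resize(b[140:300,200:400],(480,384),interpolation=cv2.INTER_CUBIC)])[...,::-1])
E
```

```text
21.4333 [-0.38353804 -0.09229666 -0.55092288]
```

View pics/w6.png

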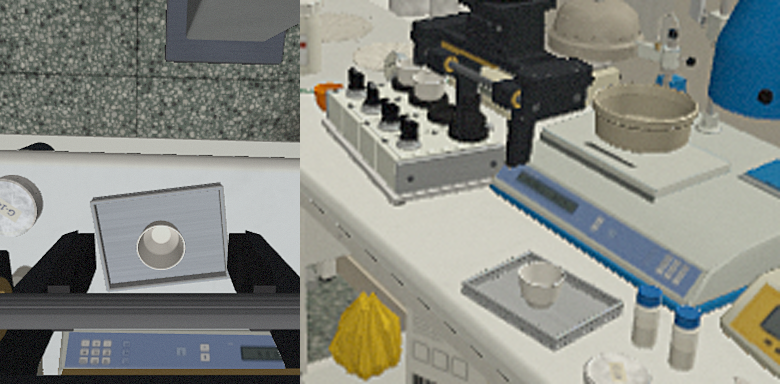

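The crucible stands upright in the tray (wrist view 160,245; scene view 540,283). Everything else is in place and the arm is clear.

```bash
python3 -c "
from workcell import arm
print(arm.finish_job())"
```

```text
the job is handed in; nothing more can be done
None
```

I shut the open tap to about 0.29 N m, then lifted the crucible behind it out of its collar and stood it upright in the steel tray. Nothing else looked disturbed in the last pictures, and I handed the job in at about 21 s; no verdict came back.

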